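# Fit the fresh filter elements into their bowls

## Task

Fit the two fresh filter elements into the open bowls of the filter stand: the white element with the blue end cap goes into the bowl with the blue collar, and the bronze element with the red end cap into the bowl with the red collar. Each must stand upright on the floor of its bowl, capped end up. The dirty grey-brown element with the black cap is a used one and is not to be fitted.

Things in the scene. Friction and masses are not known exactly. Their poses are not given: they have to be found in the camera images.
- white_element_center (a point): the fresh white pleated filter element with a blue cap on its upper end, standing upright on its flat end on the table, 34 mm in diameter and 100 mm tall, about 70 g. This point is its centre, half-way up (50 mm above its underside); its z axis runs up along the element. A used grey-brown element of the same shape with a black cap stands near it.
- bronze_element_center (a point): the fresh bronze (yellow-brown) filter element with a red cap on its upper end, standing upright on its flat end on the table, 34 mm in diameter and 100 mm tall, about 70 g. This point is its centre, half-way up (50 mm above its underside); its z axis runs up along the element.
- blue_bowl_floor (a point): for the white element: round aluminium bowl with a blue collar at its mouth, open on top, fixed on a grey stand with two others in any order (one closed by a black cap, top 108 mm above the table; 120 mm between centres). Collar 76 mm across; bore 56 mm wide, 50 mm deep, flat floor. This point: centre of the inner floor, 18 mm above the table; rim 50 mm above it. z is up.
- red_bowl_floor (a point): for the bronze element: round aluminium bowl with a red collar at its mouth, open on top, fixed on a grey stand with two others in any order (one closed by a black cap, top 108 mm above the table; 120 mm between centres). Collar 76 mm across; bore 56 mm wide, 50 mm deep, flat floor. This point: centre of the inner floor, 18 mm above the table; rim 50 mm above it. z is up.
Mind the look-alikes: they are no part of the job. What is shaped like the part that bears white_element_center but purple is not meant. Of the things that look like the part that bears bronze_element_center, take the one that is farthest from the robot's base at the start.

How it is judged (in metres and radians):
At the end, for the whole second after the job is handed in: The white element stands in the blue-collared bowl and the bronze one in the red-collared bowl, each within 15 mm of the bowl's centre, seated on its floor (centre 42 to 58 mm above it), capped end up within about 11 degrees of upright, and at rest (horizontal distance between white_element_center and blue_bowl_floor below 0.015 m and z of white_element_center in the frame of blue_bowl_floor between 0.042 and 0.058 m and angle between each of white_element_center, bronze_element_center's own z axis and vertical below 0.2 rad and linear speed of each of white_element, bronze_element below 0.02 m/s and horizontal distance between bronze_element_center and red_bowl_floor below 0.015 m and z of bronze_element_center in the frame of red_bowl_floor between 0.042 and 0.058 m); the robot touches nothing.
It also fails if it takes over 54 s, if anything falls off the work surface, if the arm or the gripper's body presses on something with over 40 N, if the wrist force passes 120 N, or if a joint passes its speed limit or range.

## Robot

A 6-joint arm with a two-finger parallel gripper is mounted at the origin on the work surface. World frame = base frame: x ahead of the robot, y to its left, z up, the work surface at z = 0. Lengths are in mm, angles in rad, forces in N, time in s.
With the tool pointing down it reaches from about 275 to 1000 mm from the base axis. Payload 8.4 kg.
Tool frame: the origin (TCP) lies at the centre of the arm's flange, where the gripper is bolted on; the fingertips stand 173 mm ahead of it and the grasp point (between the pads) lies 155 mm ahead of it; z points along the fingers, y is the direction in which the jaws open and shut (so a half turn about z gives the same grasp; the last joint's range is limited). The gripper opens to 85 mm and grips with 20 to 120 N. Pads are 22 mm wide; open, the fingers measure 114 mm over their backs; the gripper's body (76 mm by 85 mm) begins 54 mm behind the grasp point. The pads swing forward as they close: fully open they stand 13 mm farther back than shut.
Start: joints at [1.262, 0.353, 1.633, -0, 1.155, -0.002], TCP at [188.755, 595.82, 404.681] pointing down, gripper open.
Joint ranges: [-2.63, 2.63], [-0.92, 2.1], [0.06, 2.66], [-1.3, 4.44], [0, 2.69], [-3.02, 3.02]. Speed limits (rad/s): [2.22, 2.22, 2.79, 3.14, 3.14, 3.14].

## Interface

Orientations are given as [roll, pitch, yaw] about the fixed x, y, z axes, in that order (R = Rz(yaw) Ry(pitch) Rx(roll)).
In Python, from rig import sense, grab_frame, camera_model, sign_off gives the robot as it stands. The module is installed in compiled form; this text tells all that it offers.
- The arm moves only by the tool step_arm, never from a script. Its argument "commands" is a list of rows, each a list of 3 entries, a list of its own where there are three numbers: the shift along the tool's x, y, z in mm, then the turn about the tool's z in rad, then the opening, from 0 (shut) to 1 (fully open). A call has 1 to 20 rows; each row shifts and turns the pose as measured when the row begins, along the tool's axes as they then stand; what a row does not reach is not made up. A row lasts 1/8 s, in which the tool goes at most 62.5 mm and 10.7 degrees, less where a joint would pass 70% of its speed; a pose out of reach is approached as far as the arm can. A call with a gripper value outside its range is refused whole. The fingers move at their own pace and stop on an object; "force" is the grip in N (left out, the last holds). Time passes only in rows, so rows that do not move let the fingers close. It gives the time, the measured TCP pose, the force and the opening at its end, in the units of the state.
- sense(): the state, without advancing time (a new reading comes with each control period).
- grab_frame(name): name is "side" or "top"; returns the picture (420x560x3 uint8, blue, green, red); there is no depth.
- camera_model(name): a dict with "fx", "fy", "cx", "cy" (pixels), "R" (3x3) and "t" (3): a world point X has camera coordinates R X + t. Camera axes: x right, y down, z forward; pixel columns grow to the right and rows downward; lengths in mm; the calibration is good to about 2 mm. A picture is of the moment at which its call begins. camera_model takes no time and is no camera call.
- sign_off(): hands the job in, once; it reports no verdict.
The state is a dict: "clock": time; "qpos": joint angles; "qvel": joint speeds; "joint_efforts": joint torques, N m; "eef_pos": TCP position; "tcp_rot": TCP orientation; "contact_force": force on the tool from outside, world axes, zero at the start; "wrist_torque": the same for the moment, N m; "opening": opening from 0.0 (shut) to 1.0 (fully open).
Only numpy, scipy, OpenCV 4.12 (cv2) and the standard library are available. Lean on these libraries where they do the work, as an engineer would, in place of code of your own. Each camera call takes 0.05 s, during which the arm holds its last target. There are 200 camera calls.

## Working session

There is one attempt and no reset: what is moved stays moved. The work goes in short steps, Python scripts to look and compute and a tool call to move; the robot and the scene stay as the last step left them, time stands still between calls to the robot, and variables do not carry over. Pictures are saved under pics/ and viewed, about 8 in all and at most 12, crops included, and the job is handed in when it is done.

Besides the shell and the picture viewer there is one more tool, called after ">>>" as name([rows], argument=value, ...), one row to a line, values as JSON. step_arm: Moves the arm, as the interface text tells. Its arguments: {"type":"object","properties":{"commands":{"type":"array","items":{"type":"array"}},"force":{"type":"number"}},"required":["commands"]}

```bash
mkdir -p pics; python3 - <<'E'
from rig import *
import cv2
for n in("top","side"):
    cv2.imwrite(f"pics/{n}0.png",grab_frame(n)); m=camera_model(n); print(n,{k:(v if not hasattr(v,'tolist') else v.tolist()) for k,v in m.items()})
print(sense())
E
```

```text
top {'fx': 423.2395221051941, 'fy': 423.2395221051941, 'cx': 274.18714424765676, 'cy': 209.36442119356917, 'R': [[-0.014282033475183824, -0.9997294651714319, -0.01835810414657034], [-0.9843842443693025, 0.017279710600439827, -0.17518296446584775], [0.17545279409941336, 0.0155694595155914, -0.984364723551744]], 't': [-19.65372148197174, 571.4983827343193, 784.4890298658261]}
side {'fx': 498.4986332237102, 'fy': 498.4986332237102, 'cx': 282.9562882583467, 'cy': 202.92702826638345, 'R': [[-0.9729807444802525, -0.23085000963533545, -0.004091933775020083], [-0.12951726873864108, 0.5603862952496205, -0.8180418554052645], [0.1911380338110033, -0.7954089974018214, -0.575144137484764]], 't': [528.1564973023171, 149.09229237814816, 861.2072669433877]}
{'clock': 0.1, 'qpos': array([ 1.26162754e+00,  3.53585429e-01,  1.63404831e+00,  3.71639178e-05,
        1.15521378e+00, -2.38349388e-03]), 'qvel': array([ 3.37513248e-06, -2.14970982e-03, -4.09006013e-05,  4.65137835e-04,
        9.27545318e-04, -5.19285970e-05]), 'joint_efforts': array([ 1.83584350e-03, -6.06351042e+01, -3.42821395e+01,  2.23207394e-04,
        3.80320562e-03, -1.53454107e-05]), 'eef_pos': array([188.66858856, 595.62489938, 404.03743761]), 'tcp_rot': array([-3.14033786e+00, -3.69726015e-05,  2.83479231e+00]), 'contact_force': array([-0.37808307, -0.60277877,  0.0532691 ]), 'wrist_torque': array([-0.03070153, -0.00024449, -0.00916433]), 'opening': 0.9980068211994685}
```

View pics/top0.png

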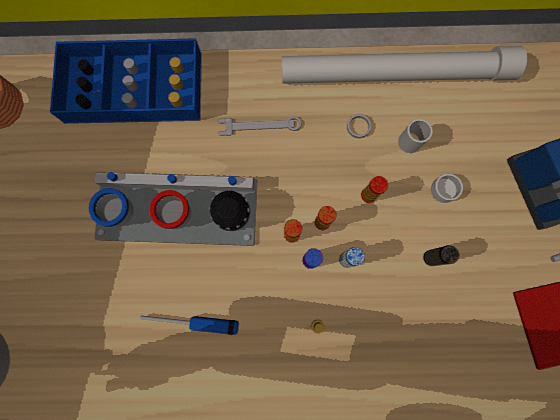

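View pics/side0.png

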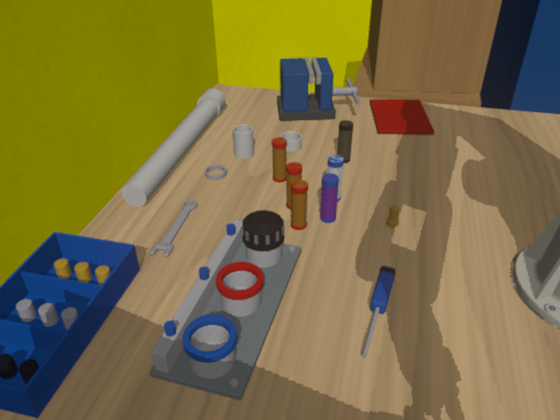

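Top view: red-capped elements at about (378,185), (326,215) and (293,230); the purple one at (313,258), the white one at (355,257) and the black-capped one at (447,255). The blue collar is at (109,207), the red at (169,209) and the closed bowl at (231,210). Next I'll zoom in to refine these.

```bash
python3 - <<'E'
import cv2
a=cv2.imread('pics/top0.png');b=cv2.imread('pics/side0.png')
u=cv2.resize(a[165:285,270:470],None,fx=4,fy=4,interpolation=2); cv2.imwrite('pics/c1.png',u)
v=cv2.resize(b[125:235,250:370],None,fx=5,fy=5,interpolation=2); cv2.imwrite('pics/c2.png',v)
E
cat > h.py <<'E'
import numpy as np
from rig import camera_model
def at(n,u,v,z):
    m=camera_model(n);R=np.array(m['R']);t=np.array(m['t'])
    d=R.T@[(u-m['cx'])/m['fx'],(v-m['cy'])/m['fy'],1];c=-R.T@t
    return (c+d*(z-c[2])/d[2]).round(1)
E
python3 - <<'E'
from h import at
for k,p,z in [('blue',(109,207),68),('red',(169.5,209.5),68),('blk',(231,210),108)]: print(k,at('top',*p,z))
for k,p in [('blue',(210.5,338)),('red',(240.5,281.5))]: print(k,at('side',*p,68))
E
```

```text
blue [578.3 292.3  68. ]
red [571.2 173.9  68. ]
blk [561.   49.7 108. ]
blue [574.6 300.9  68. ]
red [567.3 184.7  68. ]
```

View pics/c1.png

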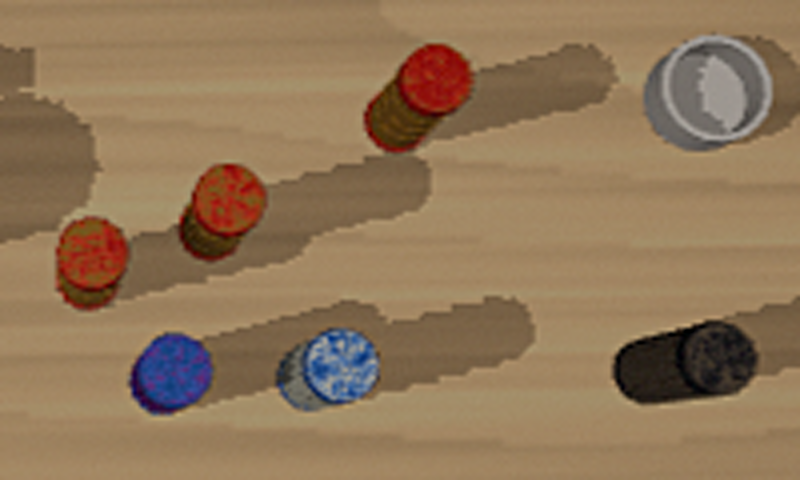

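View pics/c2.png

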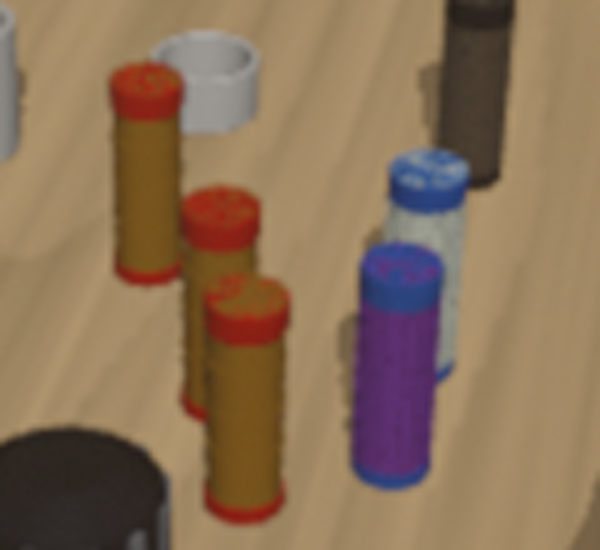

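```bash
python3 - <<'E'
from h import at
import numpy as np
for k,(x,y) in dict(br3=(437,79),br2=(229,200),br1=(91,253),wh=(341,366),pu=(173,370),used=(718,357)).items():
    p=at('top',270+(x+.5)/4-.5,165+(y+.5)/4-.5,100);print('top',k,p,np.hypot(*p[:2]))
for k,(x,y) in dict(br3=(147,82),br2=(221,206),br1=(248,296),wh=(428,168),pu=(402,264)).items():
    print('side',k,at('side',250+(x+.5)/5-.5,125+(y+.5)/5-.5,100))
for k,(x,y) in dict(br3=(148,271),br1=(245,507),pu=(391,473)).items():
    print('side base',k,at('side',250+(x+.5)/5-.5,125+(y+.5)/5-.5,0))
import cv2
b=cv2.imread('pics/top0.png');s=cv2.imread('pics/side0.png')
u=cv2.resize(b[170:250,80:260],None,fx=4,fy=4,interpolation=2);v=cv2.resize(s[250:385,170:305],None,fx=3,fy=3,interpolation=2)
v=cv2.resize(v,(320,320)); cv2.imwrite('pics/c3.png',np.vstack([u,np.pad(cv2.resize(s[255:383,160:288],(256,256),interpolation=2),((0,0),(0,720-256),(0,0)))]))
E
```

```text
top br3 [ 606.1 -225.3  100. ] 646.6199038074841
top br2 [ 550.7 -126.6  100. ] 565.0646423197969
top br1 [527.1 -62.4 100. ] 530.7807174342339
top wh [ 473.7 -174.4  100. ] 504.78416179591056
top pu [473.1 -98.4 100. ] 483.2247613688686
top used [ 475.1 -344.2  100. ] 586.6801939728322
side br3 [ 604.4 -223.6  100. ]
side br2 [ 550.  -127.2  100. ]
side br1 [525.6 -64.  100. ]
side wh [ 472.8 -176.4  100. ]
side pu [ 471.7 -100.   100. ]
side base br3 [ 605.4 -226.     0. ]
side base br1 [524.8 -61.3   0. ]
side base pu [470.8 -97.3   0. ]
```

View pics/c3.png

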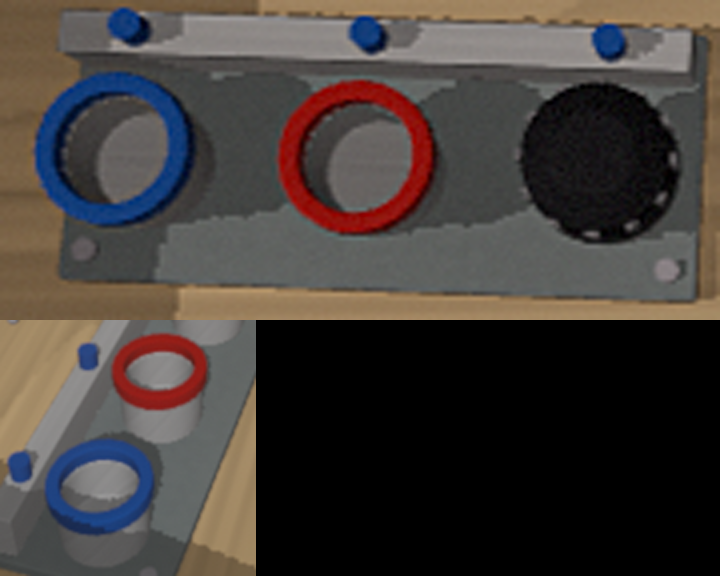

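```bash
python3 - <<'E'
from h import at
for z in (60,68,72,76,80,84): print(z,at('top',108.2,206.8,z),at('side',210,337,z),at('top',169,208.8,z),at('side',240,281,z))
# floor circles, visible right part in top; closed cap
print(at('top',80+600/4,170+163/4,108))
E
```

```text
60 [580.2 297.3  60. ] [578.9 293.3  60. ] [574.1 177.1  60. ] [571.3 176.   60. ]
68 [578.7 293.9  68. ] [575.9 299.4  68. ] [572.6 174.9  68. ] [568.4 183.8  68. ]
72 [577.9 292.3  72. ] [574.4 302.5  72. ] [571.9 173.9  72. ] [567.  187.8  72. ]
76 [577.2 290.6  76. ] [572.9 305.6  76. ] [571.2 172.8  76. ] [565.5 191.7  76. ]
80 [576.4 288.9  80. ] [571.4 308.6  80. ] [570.4 171.7  80. ] [564.1 195.6  80. ]
84 [575.6 287.3  84. ] [569.9 311.7  84. ] [569.7 170.6  84. ] [562.6 199.5  84. ]
[559.7  51.5 108. ]
```

>>> step_arm([
  [[0, 0, 0], 0.18, 1],
  [[0, 0, 0], 0.18, 1],
  [[0, 0, 0], 0.18, 1],
  [[0, 0, 0], 0.18, 1],
  [[0, 0, 0], 0.18, 1],
  [[0, 0, 0], 0.18, 1],
  [[0, 0, 0], 0.18, 1],
  [[-55, 20, 0], 0, 1],
  [[-55, 20, 0], 0, 1],
  [[-55, 20, 0], 0, 1],
  [[-55, 20, 0], 0, 1],
  [[-55, 20, 0], 0, 1],
  [[-55, 20, 0], 0, 1],
  [[-55, 20, 0], 0, 1],
  [[-55, 20, 0], 0, 1],
  [[-55, 20, 0], 0, 1],
], force=40)

```text
clock: 2.1
eef_pos: [351.4, 81.3, 402.3]
tcp_rot: [-3.142, 0.008, 1.539]
contact_force: [1.5, -0.4, -0.1]
opening: 0.998
```

```bash
python3 - <<'E'
from h import at
for z in (20,30,40,50,60,70,80): print(z,at('top',172,179,z),at('side',204,272,z))
E
```

```text
20 [644.4 183.5  20. ] [653.8 129.7  20. ]
30 [641.8 180.8  30. ] [649.1 139.6  30. ]
40 [639.3 178.2  40. ] [644.3 149.5  40. ]
50 [636.7 175.5  50. ] [639.5 159.4  50. ]
60 [634.1 172.9  60. ] [634.8 169.4  60. ]
70 [631.5 170.3  70. ] [630.  179.3  70. ]
80 [628.9 167.6  80. ] [625.3 189.2  80. ]
```

>>> step_arm([
  [[-50, 24, 0], -0.03, 1],
  [[-50, 24, 0], 0, 1],
  [[-50, 24, 0], 0, 1],
  [[-50, 24, 0], 0, 1],
  [[-40, 20, 0], 0, 1],
  [[0, 0, 0], 0, 1],
  [[0, 0, 0], 0, 1],
])

```text
clock: 2.98
eef_pos: [467.0, -172.1, 403.5]
tcp_rot: [3.141, 0.007, 1.564]
contact_force: [-0.4, -0.3, -0.5]
opening: 1.0
```

>>> step_arm([
  [[-3.5, 6, 20], 0, 1],
  [[0, 0, 40], 0, 1],
  [[0, 0, 0], 0, 1],
])

```text
clock: 3.35
eef_pos: [472.0, -173.1, 343.0]
tcp_rot: [3.141, 0.006, 1.567]
contact_force: [-0.3, 0.0, 0.3]
opening: 1.001
```

```bash
python3 - <<'E'
from rig import *
import cv2,numpy as np
print(sense()['eef_pos'])
a=grab_frame('top')[200:310,300:420];b=grab_frame('side')[90:200,270:390]
cv2.imwrite('pics/g1.png',cv2.resize(np.hstack([a,b]),None,fx=3.3,fy=3.3,interpolation=2))
E
```

```text
[ 471.96287979 -173.08372715  342.95488925]
```

View pics/g1.png

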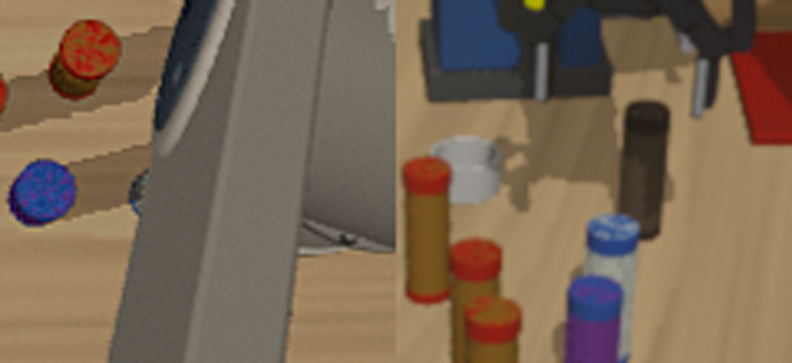

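The fingers (crop columns 542 and 698) straddle the white element (column 612), so I can descend.

>>> step_arm([
  [[-2, 1, 40], 0, 1],
  [[0, 0, 35], 0, 1],
  [[0, 0, 28], 0, 1],
  [[0, 0, 0], 0, 1],
  [[0, 0, 0], 0, 0],
  [[0, 0, 0], 0, 0],
  [[0, 0, 0], 0, 0],
  [[0, 0, 0], 0, 0],
  [[0, 0, 0], 0, 0],
  [[0, 0, 0], 0, 0],
], force=40)

```text
clock: 4.7
eef_pos: [480.9, -177.0, 253.8]
tcp_rot: [3.117, 0.015, 1.569]
contact_force: [-0.2, 0.5, -0.7]
opening: 0.399
```

```bash
python3 - <<'E'
from rig import *
import cv2,numpy as np
s=sense();print(s['eef_pos'],s['tcp_rot'],s['qvel'].round(3),s['opening'],s['contact_force'])
b=grab_frame('side')[80:230,240:440]
s=sense();print(s['eef_pos'],s['tcp_rot'])
cv2.imwrite('pics/g2.png',cv2.resize(b,None,fx=4,fy=4,interpolation=2))
E
```

```text
[ 480.90684732 -177.04022989  253.80239001] [3.1169756  0.01519097 1.56871468] [-0.001 -0.     0.002  0.    -0.001  0.001] 0.39884354500354874 [-0.24704381  0.47186632 -0.71771324]
[ 480.92798908 -177.01449294  253.76772305] [3.11702113 0.01515985 1.56873208]
```

View pics/g2.png

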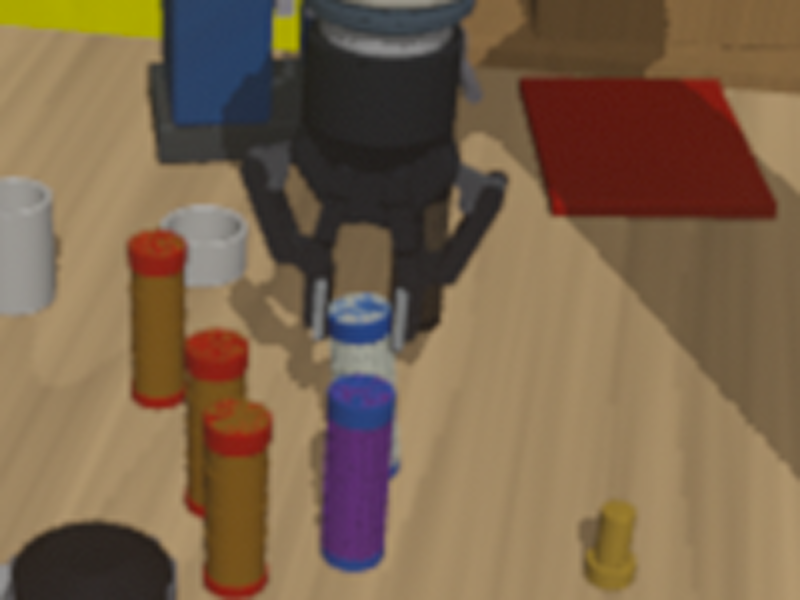

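The white element is held only by its top 15–20 mm, because the tool rose about 14 mm while closing. I'll open and grip again, lower.

>>> step_arm([
  [[0, 0, 0], 0, 0.7],
  [[0, 0, 0], 0, 0.7],
  [[0, 0, 0], 0, 0.7],
  [[0, 0, 0], 0, 0.7],
], force=30)

```text
clock: 5.25
eef_pos: [481.0, -177.1, 253.7]
tcp_rot: [3.117, 0.015, 1.569]
contact_force: [-0.5, 0.3, -0.5]
opening: 0.699
```

>>> step_arm([
  [[0, 0, 16], 0, 0.7],
  [[0, 0, 0], 0, 0.7],
])

```text
clock: 5.5
eef_pos: [481.3, -177.3, 236.4]
tcp_rot: [3.117, 0.015, 1.569]
contact_force: [0.9, -0.0, 0.9]
opening: 0.701
```

>>> step_arm([
  [[0, 0, 0], 0, 0.3],
  [[0, 0, 0], 0, 0.3],
  [[0, 0, 0], 0, 0.3],
])

```text
clock: 5.88
eef_pos: [480.9, -177.2, 236.2]
tcp_rot: [3.119, 0.015, 1.569]
contact_force: [-0.9, -0.1, 0.8]
opening: 0.424
```

```bash
python3 - <<'E'
from rig import *
import cv2,numpy as np
s=sense();print(s['eef_pos'],s['tcp_rot'],s['qpos'].round(3),s['opening'],s['contact_force'])
b=grab_frame('side')[80:230,240:440]
cv2.imwrite('pics/g3.png',cv2.resize(b,None,fx=4,fy=4,interpolation=2))
E
```

```text
[ 480.92363681 -177.21688888  236.19426005] [3.1189129  0.01465198 1.56884661] [-0.354  0.409  2.012 -0.009  0.695 -0.345] 0.42378923502251464 [-0.94445034 -0.1450719   0.83402171]
```

View pics/g3.png

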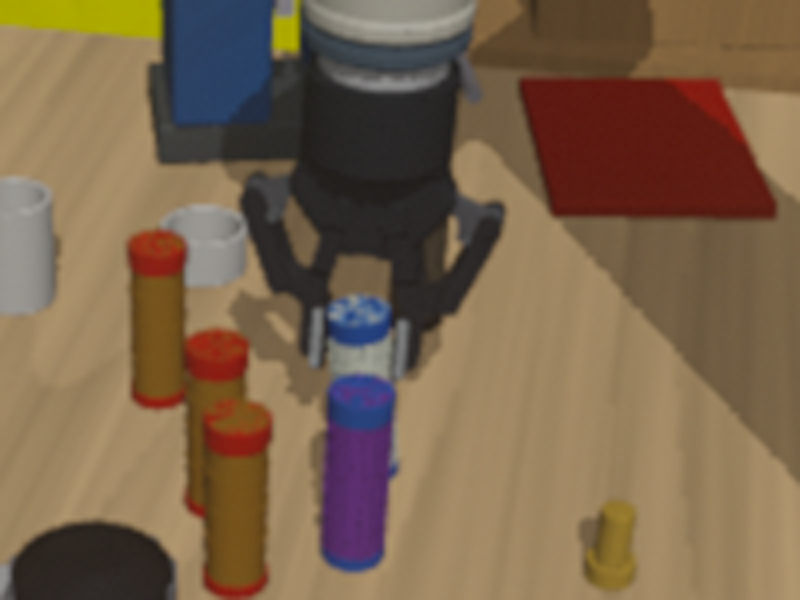

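>>> step_arm([
  [[0, 0, 0], 0, 0.2],
  [[0, 0, 0], 0, 0.2],
  [[0, 0, 0], 0, 0.2],
], force=40)

```text
clock: 6.3
eef_pos: [480.4, -177.2, 236.7]
tcp_rot: [3.12, 0.015, 1.569]
contact_force: [-3.4, -0.1, 5.9]
opening: 0.409
```

>>> step_arm([
  [[0, 0, 0], 0, 0.2],
  [[0, 0, 0], 0, 0.2],
  [[0, 0, 0], 0, 0.2],
])

```text
clock: 6.68
eef_pos: [480.2, -177.1, 236.7]
tcp_rot: [3.121, 0.014, 1.569]
contact_force: [-1.5, 0.5, 2.6]
opening: 0.41
```

Gripped. Now lift.

>>> step_arm([
  [[0, 0, -15], 0, 0.2],
  [[0, 0, -30], 0, 0.2],
  [[0, 0, -45], 0, 0.2],
  [[0, 0, -45], 0, 0.2],
  [[0, 0, -10], 0, 0.2],
  [[0, 0, 0], 0, 0.2],
])

```text
clock: 7.42
eef_pos: [477.8, -174.9, 389.5]
tcp_rot: [3.115, 0.015, 1.569]
contact_force: [-0.2, -0.4, -1.7]
opening: 0.385
```

>>> step_arm([
  [[25, 5, 0], 0, 0.2],
  [[45, 9, 0], 0, 0.2],
  [[55, 11, 0], 0, 0.2],
  [[55, 11, 0], 0, 0.2],
  [[55, 11, 0], 0, 0.2],
  [[55, 11, 0], 0, 0.2],
  [[50, 11, 0], 0, 0.2],
  [[45, 10, 0], 0, 0.2],
  [[30, 7, 0], 0, 0.2],
  [[20, 4, 0], 0, 0.2],
  [[0, 0, 0], 0, 0.2],
  [[0, 0, 0], 0, 0.2],
])

```text
clock: 8.93
eef_pos: [568.1, 272.3, 366.5]
tcp_rot: [3.137, 0.021, 1.567]
contact_force: [0.3, -0.8, -1.3]
opening: 0.39
```

>>> step_arm([
  [[15, 5, 0], 0, 0.2],
  [[13, 6, 0], 0, 0.2],
  [[0, 0, 0], 0, 0.2],
])

```text
clock: 9.3
eef_pos: [580.3, 300.3, 366.3]
tcp_rot: [3.136, 0.021, 1.564]
contact_force: [-1.0, 0.3, -1.1]
opening: 0.389
```

```bash
python3 - <<'E'
from rig import *
import cv2,numpy as np
s=sense();print(s['eef_pos'],s['tcp_rot'],s['opening'],s['contact_force'])
b=grab_frame('side')[190:390,110:310];a=grab_frame('top')[110:310,40:240]
cv2.imwrite('pics/p1.png',cv2.resize(np.hstack([a,b]),None,fx=2,fy=2,interpolation=2))
E
```

```text
[580.25759136 300.30138849 366.29695568] [3.13610967 0.02124031 1.56447073] 0.3887753602950979 [-1.03480978  0.31998938 -1.08382109]
```

View pics/p1.png

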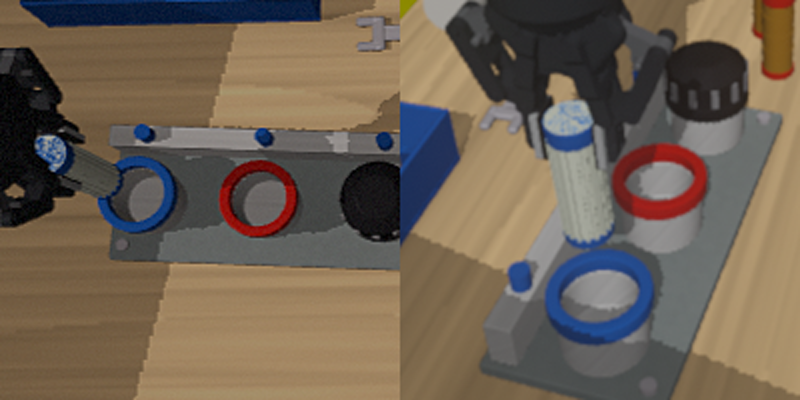

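The white element hangs close to vertical above the blue bowl: its bottom is at about side (204,306) and top (96,201), its cap at about side (194,249) and top (67,187).

```bash
python3 - <<'E'
from h import at
for z in (120,130,140,150): print(z,at('top',96,201.5,z),at('side',204,306,z))
for z in (220,230,240,250): print(z,at('top',67,187,z),at('side',194,249,z))
E
```

```text
120 [579.  295.2 120. ] [582.5 291.6 120. ]
130 [576.9 290.7 130. ] [578.2 300.2 130. ]
140 [574.9 286.2 140. ] [573.9 308.8 140. ]
150 [572.8 281.8 150. ] [569.6 317.5 150. ]
220 [582.9 298.4 220. ] [585.4 291.7 220. ]
230 [580.4 293.2 230. ] [580.  302.5 230. ]
240 [578. 288. 240.] [574.5 313.4 240. ]
250 [575.6 282.8 250. ] [569.1 324.2 250. ]
```

>>> step_arm([
  [[0, 0, 25], 0, 0.2],
  [[0, 0, 30], 0, 0.2],
  [[2, 0, 25], 0, 0.2],
  [[0, 0, 10], 0, 0.2],
  [[0, 0, 0], 0, 0.2],
])

```text
clock: 10.02
eef_pos: [580.5, 298.5, 275.4]
tcp_rot: [3.135, 0.021, 1.564]
contact_force: [0.1, -0.2, -0.1]
opening: 0.382
```

>>> step_arm([
  [[0, 0, 6], 0, 0.2],
  [[0, 0, 4], 0, 0.2],
  [[0, 0, 3], 0, 0.2],
  [[0, 0, 0], 0, 0.2],
])

```text
clock: 10.52
eef_pos: [581.4, 298.5, 264.3]
tcp_rot: [3.132, 0.02, 1.564]
contact_force: [-0.5, 0.3, -0.5]
opening: 0.392
```

>>> step_arm([
  [[0, 0, 2], 0, 0.2],
  [[0, 0, 2], 0, 0.2],
  [[0, 0, 2], 0, 0.2],
  [[0, 0, 0], 0, 0.2],
])

```text
clock: 11.02
eef_pos: [581.5, 298.4, 258.2]
tcp_rot: [3.131, 0.019, 1.564]
contact_force: [0.0, 0.6, -1.6]
opening: 0.388
```

>>> step_arm([
  [[0, 0, 2], 0, 0.2],
  [[0, 0, 1.5], 0, 0.2],
  [[0, 0, 0], 0, 0.2],
])

```text
clock: 11.4
eef_pos: [581.8, 298.5, 256.2]
tcp_rot: [3.13, 0.019, 1.564]
contact_force: [-0.1, 0.4, -0.7]
opening: 0.386
```

>>> step_arm([
  [[0, 0, 2], 0, 0.2],
  [[0, 0, 0], 0, 0.5],
  [[0, 0, 0], 0, 0.7],
  [[0, 0, 0], 0, 0.75],
  [[0, 0, 0], 0, 0.75],
  [[0, 0, 0], 0, 0.75],
  [[0, 0, -10], 0, 0.75],
  [[0, 0, -30], 0, 0.75],
  [[0, 0, -45], 0, 0.75],
  [[0, 0, -40], 0, 0.75],
  [[0, 0, 0], 0, 0.75],
])

```text
clock: 12.78
eef_pos: [580.7, 301.1, 386.3]
tcp_rot: [3.129, 0.018, 1.564]
contact_force: [0.3, 0.8, -0.5]
opening: 0.749
```

>>> step_arm([
  [[-30, 1, 0], 0, 1],
  [[-50, 2, 0], 0, 1],
  [[-58, 3, 0], 0, 1],
  [[-58, 3, 0], 0, 1],
  [[-58, 3, 0], 0, 1],
  [[-58, 3, 0], 0, 1],
  [[-58, 3, 0], 0, 1],
  [[-55, 3, 0], 0, 1],
  [[-45, 2, 0], 0, 1],
  [[-30, 1, 0], 0, 1],
  [[-15, 0, 0], 0, 1],
  [[0, 0, 0], 0, 1],
  [[0, 0, 0], 0, 1],
])

```text
clock: 14.4
eef_pos: [599.2, -228.1, 392.0]
tcp_rot: [3.134, 0.016, 1.566]
contact_force: [0.4, 0.8, 0.3]
opening: 1.005
```

```bash
python3 - <<'E'
from rig import *
import cv2,numpy as np
s=sense();print(s['eef_pos'],s['tcp_rot'],s['opening'],s['contact_force'])
b=grab_frame('side');a=grab_frame('top')
cv2.imwrite('pics/p2.png',np.hstack([cv2.resize(a[130:280,60:240],None,fx=2.2,fy=2.2),cv2.resize(b[225:375,150:330],None,fx=2.2,fy=2.2)]))
E
```

```text
[ 599.21919802 -228.07821509  391.98718555] [3.13390301 0.01592524 1.56602864] 1.0053259455328536 [0.40993702 0.75772677 0.28496154]
```

View pics/p2.png

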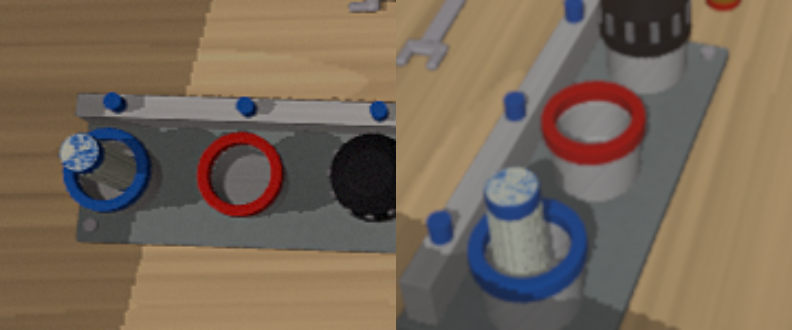

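The white element stands in the blue bowl, with its cap at about top (96,199) and side (203,310). Next is the bronze element.

```bash
python3 - <<'E'
from h import at
print(at('top',96.4,199.5,118),at('side',202.7,310.5,118))
E
```

```text
[583.1 295.6 118. ] [582.1 297.9 118. ]
```

>>> step_arm([
  [[4, 3, 20], 0, 1],
  [[4, 2, 40], 0, 1],
  [[0, 0, 40], 0, 1],
  [[0, 0, 30], 0, 1],
  [[0, 0, 12], 0, 1],
  [[0, 0, 0], 0, 1],
], force=30)

```text
clock: 15.25
eef_pos: [606.0, -216.4, 241.6]
tcp_rot: [3.135, 0.015, 1.572]
contact_force: [0.4, 0.0, 0.2]
opening: 1.004
```

>>> step_arm([
  [[-6, -1, 0], 0, 1],
  [[0, 0, 0], 0, 0.7],
  [[0, 0, 0], 0, 0.55],
  [[0, 0, 0], 0, 0.45],
  [[0, 0, 0], 0, 0.3],
  [[0, 0, 0], 0, 0.2],
  [[0, 0, 0], 0, 0.2],
  [[0, 0, 0], 0, 0.2],
])

```text
clock: 16.25
eef_pos: [606.2, -223.3, 245.5]
tcp_rot: [3.129, 0.017, 1.571]
contact_force: [-0.7, 0.8, -0.0]
opening: 0.388
```

>>> step_arm([
  [[0, 0, 0], 0, 0.2],
  [[0, 0, -15], 0, 0.2],
  [[0, 0, -30], 0, 0.2],
  [[0, 0, -45], 0, 0.2],
  [[0, 0, -45], 0, 0.2],
  [[0, 0, -10], 0, 0.2],
  [[0, 0, 0], 0, 0.2],
], force=40)

```text
clock: 17.12
eef_pos: [604.1, -220.5, 398.3]
tcp_rot: [3.128, 0.017, 1.572]
contact_force: [0.6, 0.8, -0.9]
opening: 0.387
```

>>> step_arm([
  [[25, -2, 0], 0, 0.2],
  [[45, -4, 0], 0, 0.2],
  [[55, -4, 0], 0, 0.2],
  [[55, -5, 0], 0, 0.2],
  [[55, -5, 0], 0, 0.2],
  [[55, -5, 0], 0, 0.2],
  [[45, -4, 0], 0, 0.2],
  [[30, -3, 0], 0, 0.2],
  [[20, -1, 0], 0, 0.2],
  [[0, 0, 0], 0, 0.2],
  [[0, 0, 0], 0, 0.2],
])

```text
clock: 18.5
eef_pos: [559.9, 184.7, 375.1]
tcp_rot: [-3.128, 0.017, 1.574]
contact_force: [-0.2, -0.2, -0.6]
opening: 0.386
```

>>> step_arm([
  [[-2, 8, 10], 0, 0.2],
  [[-2, 8, 10], 0, 0.2],
  [[0, 0, 0], 0, 0.2],
])

```text
clock: 18.88
eef_pos: [576.6, 178.3, 352.5]
tcp_rot: [-3.127, 0.018, 1.572]
contact_force: [-0.9, -0.2, -0.7]
opening: 0.387
```

```bash
python3 - <<'E'
from rig import *
import cv2,numpy as np
s=sense();print(s['eef_pos'],s['tcp_rot'],s['opening'],s['contact_force'])
b=grab_frame('side')[170:370,130:330];a=grab_frame('top')[110:310,70:270]
cv2.imwrite('pics/p3.png',cv2.resize(np.hstack([a,b]),None,fx=2,fy=2,interpolation=2))
E
```

```text
[576.63995757 178.32151689 352.52143859] [-3.12659701  0.01789287  1.57213155] 0.3868822290597272 [-0.90520735 -0.17707477 -0.6802177 ]
```

View pics/p3.png

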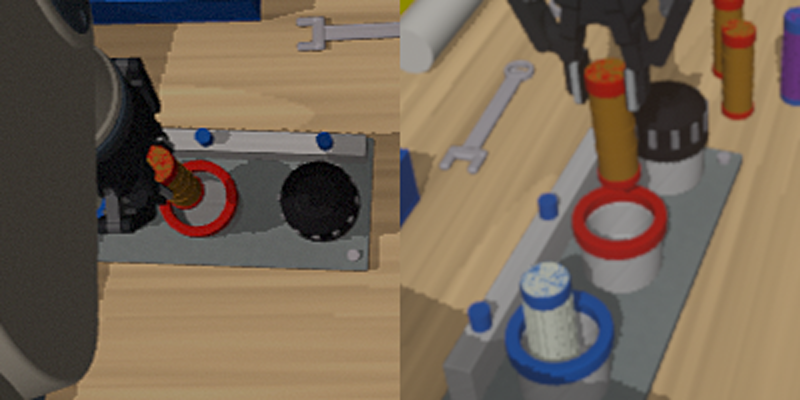

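The bronze element hangs over the red bowl, its bottom at about top (164,207) and side (240,260).

```bash
python3 - <<'E'
from h import at
for z in (100,107,115): print(at('top',164,207.5,z),at('side',240,260.5,z))
E
```

```text
[569.4 175.8 100. ] [570.4 171.7 100. ]
[568.1 173.8 107. ] [567.7 179.1 107. ]
[566.6 171.5 115. ] [564.6 187.6 115. ]
```

>>> step_arm([
  [[1, 0, 20], 0, 0.2],
  [[1, 0, 25], 0, 0.2],
  [[0, 0, 20], 0, 0.2],
  [[0, 0, 10], 0, 0.2],
  [[0, 0, 0], 0, 0.2],
])

```text
clock: 19.6
eef_pos: [576.3, 179.1, 278.8]
tcp_rot: [-3.131, 0.016, 1.571]
contact_force: [-0.4, 0.5, 0.2]
opening: 0.387
```

>>> step_arm([
  [[0, 3, 6], 0, 0.2],
  [[0, 0, 4], 0, 0.2],
  [[0, 0, 3], 0, 0.2],
  [[0, 0, 2], 0, 0.2],
  [[0, 0, 0], 0, 0.2],
])

```text
clock: 20.23
eef_pos: [580.2, 179.1, 264.9]
tcp_rot: [-3.134, 0.015, 1.571]
contact_force: [-0.4, 0.1, -0.7]
opening: 0.387
```

>>> step_arm([
  [[0, 0, 1.5], 0, 0.2],
  [[0, 0, 0], 0, 0.5],
  [[0, 0, 0], 0, 0.7],
  [[0, 0, 0], 0, 0.75],
  [[0, 0, 0], 0, 0.75],
  [[0, 0, 0], 0, 0.75],
  [[0, 0, -10], 0, 0.75],
  [[0, 0, -30], 0, 0.75],
  [[0, 0, -45], 0, 0.75],
  [[0, 0, -40], 0, 0.75],
  [[-30, 0, 0], 0, 0.75],
  [[-55, 0, 0], 0, 0.75],
  [[-55, 0, 0], 0, 0.75],
  [[-55, 0, 0], 0, 0.75],
  [[-30, 0, 0], 0, 0.75],
  [[0, 0, 0], 0, 0.75],
  [[0, 0, 0], 0, 0.75],
])

```text
clock: 22.35
eef_pos: [581.5, -49.4, 404.6]
tcp_rot: [3.14, 0.014, 1.573]
contact_force: [-0.5, 0.3, 0.5]
opening: 0.748
```

```bash
python3 - <<'E'
from rig import *
import cv2,numpy as np
s=sense();print(s['eef_pos'],s['opening'],s['contact_force'])
b=grab_frame('side')[170:370,130:330];a=grab_frame('top')[110:310,70:270]
cv2.imwrite('pics/p4.png',cv2.resize(np.hstack([a,b]),None,fx=2,fy=2,interpolation=2))
E
```

```text
[581.54445702 -49.35993348 404.57779444] 0.7482495572925394 [-0.48613498  0.31548462  0.48379229]
```

View pics/p4.png

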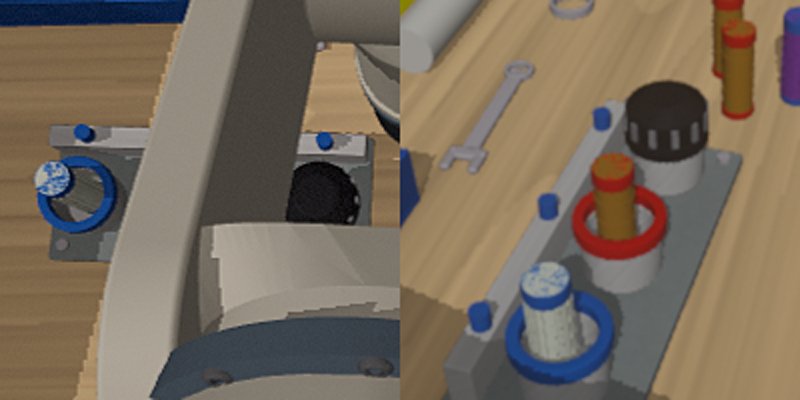

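Both elements stand upright in their bowls; the bronze cap is at about side (236.5,255).

```bash
python3 - <<'E'
from h import at
from rig import sign_off
p=at('side',236.5,255.5,118);print(p)
if abs(p[0]-573)<12 and abs(p[1]-176.5)<12: print(sign_off())
E
```

```text
[572.  181.2 118. ]
the job is handed in; nothing more can be done
None
```

Both fresh elements are fitted and the job is handed in; the robot's clock stood at about 22 s of the 54 s allowed.

- **White element:** it stands upright in the blue-collared bowl. Both cameras put its cap within about 3 mm of the bowl centre, assuming seated height (118 mm).
- **Bronze element:** I used the one farthest from the base. It stands upright in the red-collared bowl, with its cap about 5 mm from the centre. Only the side camera could check this, because the arm blocked the top view.
- **At hand-in:** the gripper was clear of everything and the force reading was near zero. The used and look-alike elements were not handled.

**Problems on the way:**
- **First grip on the white element:** the tool rose about 14 mm as the jaws closed, so I opened and gripped again lower.
- **Bowl positions:** the two cameras disagreed by about 9 mm when I took the collar outline at rim height, and agreed at about 61 mm. I used the 61 mm positions, and the final pictures fit them.

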